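Prove the stop, then hold the hinge press down

ROBOT

A 6-joint arm with a two-finger parallel gripper is mounted at the origin on the work surface. World frame = base frame: x ahead of the robot, y to its left, z up, the work surface at z = 0. Lengths are in mm, angles in rad, forces in N, time in s.
With the tool pointing down it reaches from about 325 to 1000 mm from the base axis. Payload 5.1 kg.
Tool frame: the origin (TCP) lies on the front face of the gripper's body, between the roots of the fingers; the fingertips stand 73 mm ahead of it and the grasp point (between the pads) lies 54 mm ahead of it; z points along the fingers, y is the line along which they close (so a half turn about z gives the same grasp; the last joint's range is limited). The gripper opens to 85 mm and grips with 20 to 120 N. Pads are 22 mm wide; open, the fingers measure 114 mm over their backs; the gripper's body (76 mm by 85 mm) begins 54 mm behind the grasp point. The pads swing forward as they close: fully open they stand 13 mm farther back than shut.
Start: joints at [1.123, 0.124, 1.65, -0, 1.367, -0.083], TCP at [231.916, 607.207, 303.922] pointing down, gripper open.
Joint ranges: [-2.61, 2.61], [-1.02, 2.33], [0.03, 2.71], [-1.35, 4.49], [0.32, 2.68], [-2.91, 2.91]. Speed limits (rad/s): [2.57, 2.57, 3.14, 3.14, 3.14, 3.14].

INTERFACE

Orientations are given as a unit quaternion [w, x, y, z].
In Python, from bench import env, grab_frame gives the robot as it stands.
- The arm moves only by the tool apply_moves, never from a script. Its argument "moves" is a list that holds one entry, the list of rows, each a list of 7 numbers: the shift along the world's x, y, z in cm, then the turn, a rotation vector about the world's x, y, z in rad, then the opening, from 0 (shut) to 1 (fully open). A call has 1 to 8 rows; each row shifts and turns the commanded pose from where the row before left it; what a row does not reach is not made up. A row lasts 1/8 s, in which the tool goes at most 62.5 mm and 10.7 degrees, less where a joint would pass 70% of its speed; a pose out of reach is approached as far as the arm can. A call with a gripper value outside its range is refused whole. The fingers move at their own pace and stop on an object; the grip force is fixed at half the most. Time passes only in rows, so rows that do not move let the fingers close. It gives the time, the measured TCP pose, the force, the opening and the grip force at its end, in the units of the state.
- env.sense(): the state, without advancing time (a new reading comes with each control period).
- grab_frame(name): name is "side" or "top" or "wrist"; returns a dict with "image" (384x512x3 uint8, red, green, blue), "fovy" (degrees; the focal length in pixels is half the picture's height over the tangent of half this angle, whatever the lens; pixels are square), "cx", "cy" (the principal point, pixels), "dist" ([k1, k2, p1, p2, k3] as OpenCV has them; the pictures are not rectified), "position" and "attitude" of the camera in the world; the wrist camera has in their place "T_tool_cam" (4x4, takes a point from camera to tool coordinates, whose origin is the TCP and whose axes are the flange's). Camera axes: x right, y down, z forward; pixel columns grow to the right and rows downward; lengths in mm; the calibration is good to about 2 mm. A picture is of the moment at which its call begins: read the wrist's pose just before it. There is no depth.
- env.job_done(): hands the job in; it is judged then, once.
The state is a dict: "t": time; "joints": joint angles; "dq": joint speeds; "joint_efforts": joint torques, N m; "ee_pos": TCP position; "orientation": TCP orientation; "contact_force": force on the tool from outside, world axes, zero at the start; "torque": the same for the moment, N m; "grip_width": finger opening in mm; "grasp_force": force on a finger pad.
Only numpy, scipy, OpenCV 4.12 (cv2) and the standard library are available. Lean on these libraries where they do the work, as an engineer would, in place of code of your own. Each camera call takes 0.05 s, during which the arm holds its last target. There are 200 camera calls.

TASK

Do the pre-use check of the hinge press: push the mushroom stop on the small square box all the way down, then turn its round head clockwise (seen from above) to its end stop to reset it, leaving the button up. Only then press the lever at the side of the press down with the fingers to the middle of its travel, never near the bottom, and finish while still holding it there, so that the ram stays on the hinge. Leave the loose things where they are.

Things in the scene. Friction and masses are not known exactly. Their poses are not given: they have to be found in the camera images.
- stop_box: Stop station, a fixed grey box 100 x 100 x 70 mm tall with one grey mushroom button in the middle of its top. Origin: centre of its underside, on the counter; z up.
- stop_top (a point): Top centre of the mushroom head, 105 mm above the counter when up; moves down with it. The head is a round disc 41 mm in diameter and 22 mm thick (slightly domed top), its underside 83 mm above the counter, 13 mm over the box; a thin dark line on its top runs from the centre to the rim. It can be gripped round its rim from above with any yaw.
- stop (a joint): Downward travel of the mushroom, m: 0 up, 0.008 fully down. A spring (about 2 N at the top, 8 N fully down) brings it back up when released; only the turn of the head resets it.
- head (a joint): Turn of the mushroom head, rad: grows clockwise seen from above, starts between 0 and 0.15, end stop at 1.3. It stays where it is turned (friction about 0.05 N m).
- press: Bench hinge press, fixed: grey base plate 330 x 250 x 20 mm, column and head up to 240 mm high, a dark wooden cabinet door (160 x 170 x 18 mm) clamped on the base towards the robot with the ram above it. Origin: on the counter, under the head; its own x axis points away from the lever's pad towards the column, y to the left, z up. The head reaches forward to x = -45 mm and sideways to y = +-40 mm.
- lever_hinge (a point): Pivot of the lever, fixed in the press at x = 20, y = -113, z = 130 mm. The pivot axis is level, along the press's y axis.
- lever_pad (a point): Centre of the upper face of the lever's flat black pad (60 mm along the lever, 55 mm wide, 12 mm thick), 170 mm from the pivot towards the press's -x. It moves with the lever: at rest it is 172 mm above the counter, in mid travel 130 mm, at the bottom 88 mm.
- lever (a joint): Downward swing of the lever, rad: 0 at rest (lever 0.25 rad above level), 0.25 mid travel (lever level), 0.5 at the bottom. A spring pushes it back up: about 4 N on the pad at rest, 9 N in mid travel, 14 N at the bottom. The ram comes down with it and meets the hinge in mid travel.
- spare_hinge: Loose steel cabinet hinge, about 70 x 50 x 12 mm, lying on the door in the press. Origin: underside.
- screwdriver: Loose screwdriver lying on the counter in front of the stop station. Origin: underside.
- glue: Loose white bottle, 52 mm wide, 140 mm tall, on the right side. Origin: underside.
- mug: Loose white mug, 80 mm wide, 90 mm tall, on the left side. Origin: underside.
- tape: Loose roll of tape, a brown ring 90 mm wide, 24 mm tall, at the near left. Origin: underside.
- screw_box: Loose small cardboard box 80 x 60 x 40 mm, at the near right. Origin: underside.
- bumper_tub: Loose clear tub with white cap, 64 mm wide, 64 mm tall, just in front of the stop station. Origin: underside.
There are look-alikes about, which are no part of the job. What is shaped like the stop_box but green or red is not meant.

How it is judged:
By the outcome, as a careful person would: the job done as asked, in the order asked, and still so for the second after the job is handed in, while the arm keeps its last pose, push and grip.
It also fails if it takes over 54 s, if anything falls off the work surface, if the arm or the gripper's body presses on something with over 40 N, if the wrist force passes 120 N, or if a joint passes its speed limit or range.

## Working session

There is one attempt and no reset: what is moved stays moved. The work goes in short steps, Python scripts to look and compute and a tool call to move; the robot and the scene stay as the last step left them, time stands still between calls to the robot, and variables do not carry over. Pictures are saved under pics/ and viewed, at most 10 in all, crops included, and the job is handed in when it is done.

Besides the shell and the picture viewer there is one more tool, called after ">>>" by a JSON object that holds its "api" and its "payload", one argument or row to a line. apply_moves: Moves the arm, as the interface text tells. Its arguments: {"type":"object","properties":{"moves":{"type":"array"}},"required":["moves"]}

```bash
mkdir -p pics; ls; python3 - <<'E'
from bench import env, grab_frame
import cv2, json
import numpy as np
s=env.sense(); print(s)
for n in ("top","side"):
    f=grab_frame(n); cv2.imwrite(f"pics/{n}0.png",f["image"][:,:,::-1])
    np.save(f"pics/{n}0.npy",f,allow_pickle=True)
    print({k:v for k,v in f.items() if k!="image"})
E
```

```text
pics
{'t': 0.0, 'joints': array([ 1.12339836e+00,  1.24532227e-01,  1.65168754e+00, -2.36291452e-06,
        1.36746761e+00, -8.26250018e-02]), 'dq': array([ 0.0007133 , -0.00027864, -0.00102847,  0.00038889,  0.00067368,
       -0.0006628 ]), 'joint_efforts': array([ 1.74831821e-03, -4.23604381e+01, -3.65456808e+01,  8.10032157e-05,
        7.08210093e-03,  9.15338717e-06]), 'ee_pos': array([231.72387238, 606.80395274, 302.62728889]), 'orientation': array([-2.73208906e-04,  1.81376653e-01,  9.83413145e-01, -1.01110094e-03]), 'contact_force': array([ 0.22952806,  0.79881256, -0.29591376]), 'torque': array([-0.02021259,  0.00439692,  0.01654255]), 'grasp_force': 0.0, 'grip_width': 85.47063627120218}
{'fovy': 49.30356258332736, 'cx': 257.4960276134231, 'cy': 184.07331869186496, 'dist': array([-0.06510862,  0.        ,  0.        ,  0.        ,  0.        ]), 'position': array([ 332.73724959,   -8.41232469, 1432.63620693]), 'attitude': array([-0.06046901,  0.70857774, -0.7003453 ,  0.06146182])}
{'fovy': 43.89973847678419, 'cx': 255.1027719791159, 'cy': 194.37892351641497, 'dist': array([0.05156157, 0.        , 0.        , 0.        , 0.        ]), 'position': array([ -29.55773165, 1118.66889833, 1425.86625434]), 'attitude': array([ 0.08119051, -0.21801703,  0.90114641, -0.36580298])}
```

View pics/top0.png

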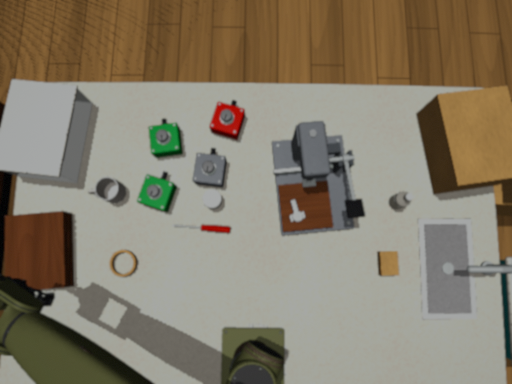

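View pics/side0.png

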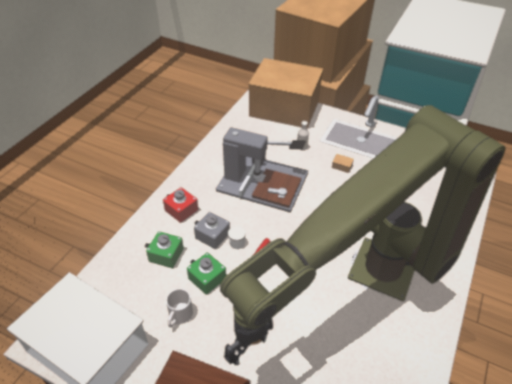

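Top view: four look-alike stations are the grey one at (210,168), green at (165,139) and (157,192), and red at (227,119). Only the grey one fits "fixed grey box". The press is at (312,180), with its black pad at (354,208). Next I'll make an enlarged crop to confirm and measure the positions.

```bash
cat > h.py <<'E'
import numpy as np, cv2
from scipy.spatial.transform import Rotation as R
def Rq(q): return R.from_quat(np.r_[q[1:],q[0]]).as_matrix()
def K(f):
    h=f["image"].shape[0]; fl=h/2/np.tan(np.radians(f["fovy"])/2)
    return np.array([[fl,0,f["cx"]],[0,fl,f["cy"]],[0,0,1.]])
def ray(f,uv):
    p=cv2.undistortPoints(np.array([[uv]],float),K(f),np.array(f["dist"]))[0,0]
    return np.array(f["position"]),Rq(f["attitude"])@np.r_[p,1]
def onz(f,uv,z):
    o,d=ray(f,uv); return o+d*(z-o[2])/d[2]
def tri(f,u,g,v):
    o,d=ray(f,u);p,e=ray(g,v)
    s=np.linalg.lstsq(np.c_[d,-e],p-o,rcond=None)[0]
    a,b=o+d*s[0],p+e*s[1]; return (a+b)/2,np.linalg.norm(a-b)
def proj(f,P):
    Rm=Rq(f["attitude"]); t=-Rm.T@np.array(f["position"])
    return cv2.projectPoints(np.array(P,float).reshape(-1,1,3),cv2.Rodrigues(Rm.T)[0],t,K(f),np.array(f["dist"]))[0][:,0]
def load(n): return np.load(f"pics/{n}.npy",allow_pickle=True).item()
E
python3 - <<'E'
from h import *
t,s=load("top0"),load("side0")
# robot-base sanity and pixels
print("box top px->", onz(t,(210,168),70), onz(t,(210,167),105), "side", onz(s,(211,222),105))
print("pad", onz(t,(354,208),172), tri(t,(354,208),s,(299,144)))
a=cv2.resize(t["image"][95:245,140:380],None,fx=3.3,fy=3.3,interpolation=cv2.INTER_CUBIC)
cv2.imwrite("pics/c1.png",a[:,:,::-1])
b=cv2.resize(s["image"][110:270,140:330],None,fx=3.7,fy=3.7,interpolation=cv2.INTER_CUBIC)
cv2.imwrite("pics/c2.png",b[:,:,::-1]); print(a.shape,b.shape)
E
```

```text
box top px-> [622.82834182 149.85032645  70.        ] [618.69465871 145.8900244  105.        ] side [611.21157412 172.10539673 105.        ]
pad [ 482.21105607 -303.25001969  172.        ] (array([ 477.87506719, -304.17950961,  173.40006904]), np.float64(8.701964767920773))
(495, 792, 3) (592, 703, 3)
```

View pics/c1.png

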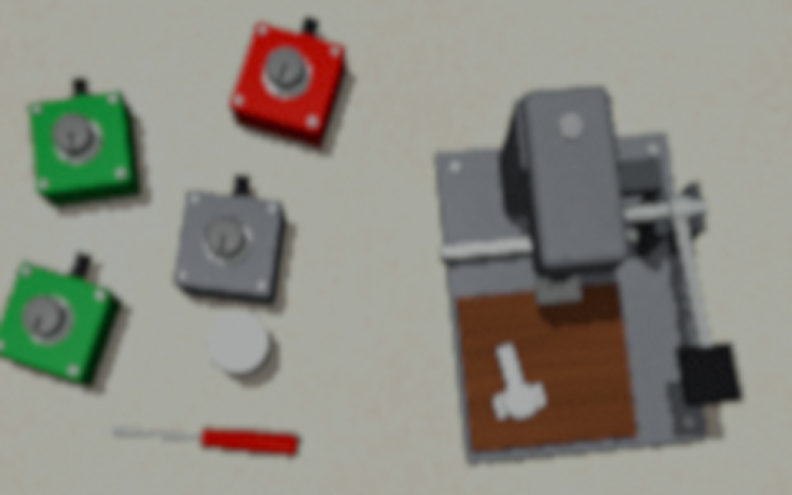

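View pics/c2.png

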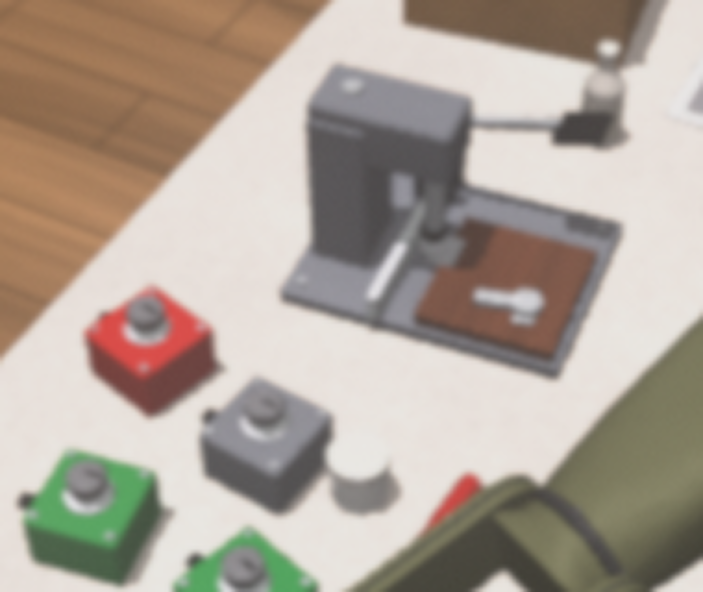

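Crop shows the grey station, with its head at top pixel (208.5,166.5) and side pixel (211.9,220.3). It is clearly separate from the green and red look-alikes. The lever pad is at top pixel (355,208). Triangulating both next.

```bash
python3 - <<'E'
from h import *
from bench import env,grab_frame
t,s=load("top0"),load("side0")
c1=lambda x,y:((x+.5)/3.3+140-.5,(y+.5)/3.3+95-.5); c2=lambda x,y:((x+.5)/3.7+140-.5,(y+.5)/3.7+110-.5)
print("head",tri(t,c1(226,236),s,c2(266,405)),onz(t,c1(226,236),105),onz(s,c2(266,405),105))
print("pad",tri(t,c1(709,374),s,c2(582,127)),onz(t,c1(709,374),172),onz(s,c2(582,127),172))
# box top corners z=70
for p in [(190,193),(283,205),(273,300),(178,285)]: print("box",onz(t,c1(*p),70).round())
# base plate corners z=20
for p in [(437,155),(664,135),(708,437),(470,460)]: print("base",onz(t,c1(*p),20).round())
for p in [(460,297),(615,288),(635,436),(474,450)]: print("door",onz(t,c1(*p),38).round())
f=grab_frame("wrist"); print({k:v for k,v in f.items() if k!="image"})
E
```

```text
head (array([622.23041454, 152.75317838,  96.01069173]), np.float64(2.28695278556609)) [621.3926792  152.03886284 105.        ] [616.64224207 159.14088729 105.        ]
pad (array([ 482.50161586, -305.19796533,  170.21431864]), np.float64(0.035688909647494875)) [ 482.27274076 -304.78344719  172.        ] [ 481.79065426 -303.16843606  172.        ]
box [673. 194.  70.]
box [662.  99.  70.]
box [564. 107.  70.]
box [578. 203.  70.]
base [730. -58.  20.]
base [ 756. -300.   20.]
base [ 435. -338.   20.]
base [410. -94.  20.]
door [575. -82.  38.]
door [ 586. -241.   38.]
door [ 434. -259.   38.]
door [419. -96.  38.]
{'fovy': 61.312074633908644, 'cx': 252.31652167773302, 'cy': 188.92693446272636, 'dist': array([-0.06017908,  0.        ,  0.        ,  0.        ,  0.        ]), 'T_tool_cam': array([[-9.59297785e-04, -9.60551181e-01, -2.78101614e-01,
         7.03625345e+01],
       [ 9.99999539e-01, -9.08962460e-04, -3.09931239e-04,
        -3.68450638e-01],
       [ 4.49208909e-05, -2.78101783e-01,  9.60551610e-01,
        -7.04687073e+01],
       [ 0.00000000e+00,  0.00000000e+00,  0.00000000e+00,
         1.00000000e+00]])}
```

>>> {"api": "apply_moves", "payload": {
  "moves": [
    [[3.2,-3.8,0,0,0,0,0],[3.2,-3.8,0,0,0,0,0],[3.2,-3.8,0,0,0,0,0],[3.2,-3.8,0,0,0,0,0],[3.2,-3.8,0,0,0,0,0],[3.2,-3.8,0,0,0,0,0],[3.2,-3.8,0,0,0,0,0],[3.2,-3.8,0,0,0,0,0]]
  ]
}}

```text
t: 1.15
ee_pos: [488.6, 301.8, 303.6]
orientation: [-0.0, 0.181, 0.983, -0.0]
contact_force: [0.1, 0.8, -0.2]
grip_width: -0.2
grasp_force: 0.0
```

>>> {"api": "apply_moves", "payload": {
  "moves": [
    [[3.2,-3.8,0,0,0,0,0],[3.2,-3.8,0,0,0,0,0],[3.2,-3.8,0,0,0,0,0],[3.2,-3.7,0,0,0,0,0],[0,0,0,0,0,0,0],[0,0,0,0,0,0,0]]
  ]
}}

```text
t: 1.9
ee_pos: [615.6, 152.4, 303.4]
orientation: [-0.001, 0.182, 0.983, 0.0]
contact_force: [-0.4, 0.8, -0.8]
grip_width: 0.1
grasp_force: 0.0
```

```bash
cat >> h.py <<'E'
def wrist(name):
    from bench import env,grab_frame
    s=env.sense(); f=grab_frame("wrist"); T=np.array(f["T_tool_cam"]); Rt=Rq(s["orientation"])
    f["position"]=Rt@T[:3,3]+s["ee_pos"]; q=R.from_matrix(Rt@T[:3,:3]).as_quat(); f["attitude"]=np.r_[q[3],q[:3]]
    cv2.imwrite(f"pics/{name}.png",f["image"][:,:,::-1]); np.save(f"pics/{name}.npy",f,allow_pickle=True); return s,f
E
python3 - <<'E'
from h import *
s,f=wrist("w1"); print(s["ee_pos"],s["contact_force"],s["joints"],s["grip_width"],proj(f,[[621,152,105]]))
E
```

```text
[615.56493054 152.37528208 303.40162672] [-0.43977546  0.82729667 -0.76286973] [ 1.57882239e-01  9.02753957e-02  1.68744345e+00  4.86339293e-04
  1.36500239e+00 -1.04791478e+00] 0.08869990420276973 [[254.71938067 186.66583457]]
```

View pics/w1.png

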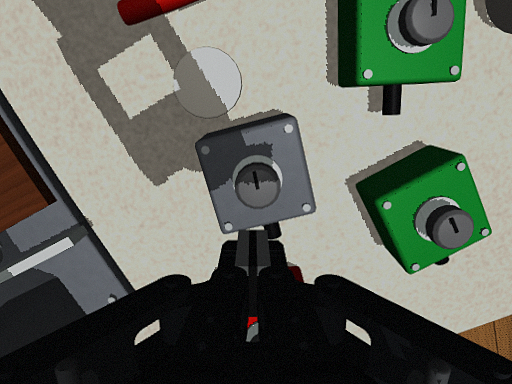

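The wrist view shows the grey station right below, with its head disc centred near (258,186) and the dark line running from the centre upward. Measuring the disc by contour.

```bash
python3 - <<'E'
from h import *
f=load("w1")
g=cv2.cvtColor(f["image"],cv2.COLOR_RGB2GRAY)[150:225,220:300]
c=cv2.HoughCircles(cv2.resize(g,None,fx=4,fy=4,interpolation=cv2.INTER_CUBIC),cv2.HOUGH_GRADIENT,1,200,param1=80,param2=15,minRadius=70,maxRadius=115)
print(c)
for x,y,r in (c[0] if c is not None else []):
    u=((x+.5)/4+219.5,(y+.5)/4+149.5); P=onz(f,u,100); print(u,r/4,P, "diam", 2*r/4/K(f)[0,0]*np.linalg.norm(P-f["position"]))
for p in [(257,188),(258,187)]: print(onz(f,p,105))
E
```

```text
[[[150.5 144.5  92.8]]]
(np.float32(257.25), np.float32(185.75)) 23.2 [622.33850014 153.90398221 100.        ] diam 40.730421064915575
[622.82267645 153.41271171 105.        ]
[622.29255062 154.53594172 105.        ]
```

>>> {"api": "apply_moves", "payload": {
  "moves": [
    [[0.6,0.1,-3,0,0,0,0],[0,0,-4,0,0,0,0],[0,0,-3,0,0,0,0],[0,0,-1.5,0,0,0,0],[0,0,-0.5,0,0,0,0],[0,0,-0.3,0,0,0,0],[0,0,-0.3,0,0,0,0],[0,0,0,0,0,0,0]]
  ]
}}

```text
t: 2.95
ee_pos: [622.2, 153.2, 178.6]
orientation: [0.0, 0.181, 0.983, 0.0]
contact_force: [0.1, 0.4, 1.4]
grip_width: 0.1
grasp_force: 0.0
```

>>> {"api": "apply_moves", "payload": {
  "moves": [
    [[0,0,-0.3,0,0,0,0],[0,0,-0.3,0,0,0,0],[0,0,-0.2,0,0,0,0],[0,0,0,0,0,0,0]]
  ]
}}

```text
t: 3.45
ee_pos: [622.6, 153.3, 171.2]
orientation: [0.001, 0.181, 0.983, 0.0]
contact_force: [-1.3, -1.6, 6.8]
grip_width: 0.4
grasp_force: 3.4
```

>>> {"api": "apply_moves", "payload": {
  "moves": [
    [[0,0,-0.1,0,0,0,0],[0,0,-0.1,0,0,0,0],[0,0,0,0,0,0,0]]
  ]
}}

```text
t: 3.82
ee_pos: [622.6, 153.3, 169.7]
orientation: [0.001, 0.181, 0.983, 0.0]
contact_force: [-1.8, -1.2, 8.0]
grip_width: -0.3
grasp_force: 4.0
```

>>> {"api": "apply_moves", "payload": {
  "moves": [
    [[0,0,-0.1,0,0,0,0],[0,0,-0.1,0,0,0,0],[0,0,0,0,0,0,0]]
  ]
}}

```text
t: 4.2
ee_pos: [622.8, 153.3, 169.1]
orientation: [0.001, 0.181, 0.983, 0.0]
contact_force: [-4.9, -0.7, 14.0]
grip_width: -0.1
grasp_force: 6.8
```

>>> {"api": "apply_moves", "payload": {
  "moves": [
    [[0,0,-0.1,0,0,0,0],[0,0,0,0,0,0,0],[0,0,1,0,0,0,0],[0,0,4.1,0,0,0,0.2],[0,0,0,0,0,0,0.8],[0,0,0,0,0,0,0.8],[0,0,0,0,0,0,0.8],[0,0,0,0,0,0,0.8]]
  ]
}}

```text
t: 5.2
ee_pos: [621.4, 153.1, 214.4]
orientation: [-0.001, 0.181, 0.983, -0.0]
contact_force: [-0.9, -0.4, -0.1]
grip_width: 68.3
grasp_force: 0.0
```

>>> {"api": "apply_moves", "payload": {
  "moves": [
    [[0,0,-2,0,0,0,0.8],[0,0,-2,0,0,0,0.8],[0,0,-1.5,0,0,0,0.8],[0,0,-1.1,0,0,0,0.8],[0,0,0,0,0,0,0.8],[0,0,0,0,0,0,0.8]]
  ]
}}

```text
t: 5.95
ee_pos: [622.4, 153.3, 150.6]
orientation: [0.001, 0.181, 0.983, 0.0]
contact_force: [0.0, 0.9, 0.5]
grip_width: 68.4
grasp_force: 0.0
```

```bash
python3 - <<'E'
from h import *
s,f=wrist("w2"); print(s["ee_pos"],s["contact_force"],s["torque"],s["grip_width"])
E
```

```text
[622.37360784 153.28295913 150.56361345] [0.04579867 0.88620658 0.45678938] [-0.03537321 -0.07872442  0.03232429] 68.37479169443831
```

View pics/w2.png

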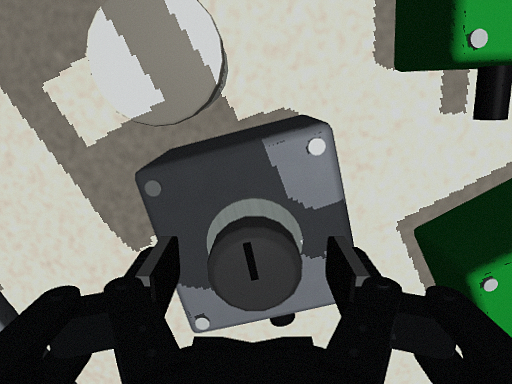

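The head (254,262) sits centred between the open pads at (160,275) and (347,275), so I can close on it.

>>> {"api": "apply_moves", "payload": {
  "moves": [
    [[0,0,-0.2,0,0,0,0.4],[0,0,0,0,0,0,0.4],[0,0,0,0,0,0,0.4],[0,0,0,0,0,0,0.4],[0,0,0,0,0,0,0.4]]
  ]
}}

```text
t: 6.62
ee_pos: [622.4, 153.9, 148.6]
orientation: [0.001, 0.181, 0.983, 0.001]
contact_force: [0.5, 5.7, 2.2]
grip_width: 38.3
grasp_force: 59.9
```

>>> {"api": "apply_moves", "payload": {
  "moves": [
    [[0,0,0,0,0,-0.15,0.4],[0,0,0,0,0,-0.15,0.4],[0,0,0,0,0,-0.15,0.4],[0,0,0,0,0,-0.15,0.4],[0,0,0,0,0,-0.15,0.4],[0,0,0,0,0,-0.15,0.4],[0,0,0,0,0,-0.15,0.4],[0,0,0,0,0,0,0.4]]
  ]
}}

```text
t: 7.62
ee_pos: [622.9, 154.4, 149.0]
orientation: [0.0, 0.65, 0.76, 0.002]
contact_force: [2.2, 6.8, 2.0]
grip_width: 38.7
grasp_force: 59.9
```

```bash
python3 - <<'E'
from h import *
from bench import env
s=env.sense(); print(s["ee_pos"],s["contact_force"],s["torque"],s["grip_width"],s["joints"])
E
```

```text
[622.89363416 154.40344169 148.95631047] [2.18941632 6.76907922 1.97996443] [ 1.04165752 -0.32742837 -0.02355432] 38.73960418814597 [0.15869262 0.24195277 1.78958033 0.00236523 1.10634212 0.00266823]
```

>>> {"api": "apply_moves", "payload": {
  "moves": [
    [[0,0.1,0,0,0,-0.1,0.4],[0,0,0,0,0,-0.08,0.4],[0,0,0,0,0,-0.07,0.4],[0,0,0,0,0,-0.05,0.4],[0,0,0,0,0,0,0.4]]
  ]
}}

```text
t: 8.25
ee_pos: [623.1, 154.7, 149.0]
orientation: [0.002, 0.754, 0.656, 0.001]
contact_force: [3.5, 4.9, 2.2]
grip_width: 38.5
grasp_force: 59.9
```

```bash
python3 - <<'E'
from h import *
from bench import env
s=env.sense(); print(s["ee_pos"],s["orientation"],s["contact_force"],s["torque"],s["grip_width"],s["joints"])
E
```

```text
[623.13023287 154.65516188 149.03700305] [0.00154019 0.75442371 0.65638439 0.00142313] [3.51121985 4.89355318 2.15318504] [ 0.6868015  -0.41188126  1.56908451] 38.52978096097152 [ 1.60046717e-01  2.42416419e-01  1.78886954e+00 -1.24634717e-03
  1.10626370e+00  2.99362977e-01]
```

>>> {"api": "apply_moves", "payload": {
  "moves": [
    [[0,0,0,0,0,0,0.8],[0,0,0,0,0,0,0.8],[0,0,0,0,0,0,0.8],[0,0,2,0,0,0,0.8],[0,0,4,0,0,0,0.8],[0,0,5,0,0,0,0.8],[0,0,4.5,0,0,0,0.8],[0,0,0,0,0,0,0.8]]
  ]
}}

```text
t: 9.25
ee_pos: [623.9, 154.5, 311.0]
orientation: [0.003, 0.756, 0.654, 0.005]
contact_force: [-0.5, -0.4, 0.7]
grip_width: 68.2
grasp_force: 0.0
```

```bash
python3 - <<'E'
from h import *
s,f=wrist("w3"); print(s["ee_pos"],s["contact_force"],s["torque"],s["grip_width"])
P=np.array([622.5,153.8,105]); A=[]
for n in("w1","w3"):
    g=load(n)
    # rectify top plane z=105 around head, 10 px/mm-ish, world x up, y left
    k=8; pts=np.float32([P+[20,20,0],P+[20,-20,0],P+[-20,-20,0],P+[-20,20,0]])
    H=cv2.getPerspectiveTransform(np.float32(proj(g,pts)),np.float32([[0,0],[40*k,0],[40*k,40*k],[0,40*k]]))
    A.append(cv2.warpPerspective(g["image"],H,(40*k,40*k)))
cv2.imwrite("pics/line.png",np.hstack(A)[:,:,::-1])
E
```

```text
[623.9311589  154.49777063 310.99811524] [-0.48531019 -0.42140209  0.71579483] [-0.01690238  0.02067821  0.04449446] 68.2342931707546
```

View pics/line.png

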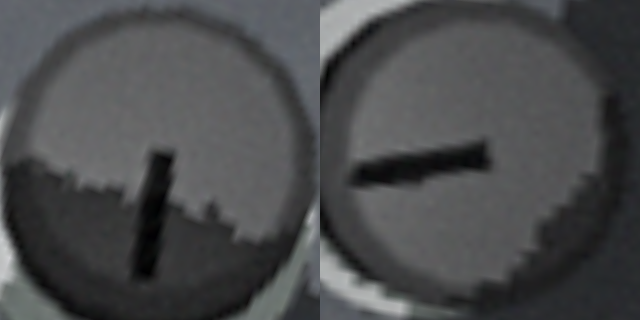

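The before and after rectified crops show the line turning about 72° clockwise (1.26 rad, from a start near 0.04). With the 1.57 N m torque spike, that puts it on the end stop. The button is up, so I'm moving on to the lever.

>>> {"api": "apply_moves", "payload": {
  "moves": [
    [[-4.8,-2.5,1,0,0,0,0],[-4.8,-2.5,0.5,0,0,0,0],[-4.8,-2.9,0,0,0,0,0],[0,-5,0,0,0,0,0],[0,-5,0,0,0,0,0],[0,-5,0,0,0,0,0],[0,-5,0,0,0,0,0],[0,-5,0,0,0,0,0]]
  ]
}}

```text
t: 10.3
ee_pos: [477.1, -176.2, 316.9]
orientation: [-0.001, 0.756, 0.654, -0.0]
contact_force: [0.3, 0.4, 0.1]
grip_width: -0.4
grasp_force: 0.0
```

>>> {"api": "apply_moves", "payload": {
  "moves": [
    [[0,-5,0,0,0,0,0],[0,-5,0,0,0,0,0],[0,-3,0,0,0,0,0],[0,0,0,0,0,0,0],[0,0,0,0,0,0,0]]
  ]
}}

```text
t: 10.92
ee_pos: [477.6, -304.1, 317.0]
orientation: [-0.001, 0.756, 0.654, -0.0]
contact_force: [0.6, -0.3, 0.5]
grip_width: -0.2
grasp_force: 0.0
```

```bash
python3 - <<'E'
from h import *
s,f=wrist("w4"); print(s["ee_pos"],s["contact_force"],s["joints"],s["grip_width"],proj(f,[[482,-305,172],s["ee_pos"]+[0,0,-73]]))
c=proj(f,[[482,-305,172]])[0].astype(int); g=f["image"].max(2)
n,l,st,ce=cv2.connectedComponentsWithStats((g<50).astype(np.uint8)); k=l[c[1],c[0]]; print(k,st[k],ce[k],g[c[1],c[0]])
E
```

```text
[ 477.59931462 -304.05321202  317.00507162] [ 0.62475356 -0.28134321  0.4564651 ] [-6.61866135e-01 -6.80427020e-02  1.82416582e+00  3.82947504e-04
  1.38748480e+00 -5.18011407e-01] -0.19541208474193927 [[258.91849633 200.32597628]
 [252.33825675 245.68330066]]
135 [    0   154   512   230 47428] [254.23222569 317.77186472] 26
```

View pics/w4.png

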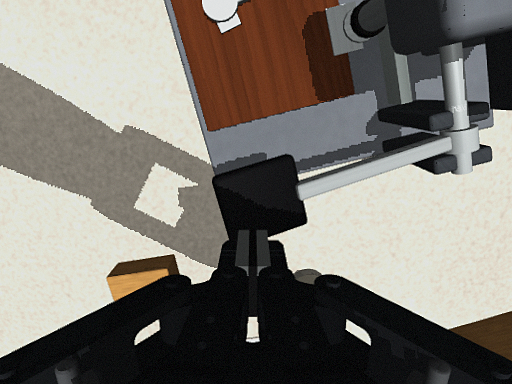

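The pad's quad is centred near (262,199), within about 2 mm of the predicted (259,200). The glue bottle is clear. Pressing slowly now.

>>> {"api": "apply_moves", "payload": {
  "moves": [
    [[0,0,-2,0,0,0,0],[0,0,-3,0,0,0,0],[0,0,-1.5,0,0,0,0],[0,0,-0.8,0,0,0,0],[0,0,-0.5,0,0,0,0],[0,0,-0.5,0,0,0,0],[0,0,0,0,0,0,0]]
  ]
}}

```text
t: 11.85
ee_pos: [478.4, -305.3, 236.3]
orientation: [0.001, 0.756, 0.654, 0.0]
contact_force: [-0.7, 1.3, 5.1]
grip_width: 0.2
grasp_force: 2.5
```

>>> {"api": "apply_moves", "payload": {
  "moves": [
    [[0,0,-0.6,0,0,0,0],[0,0,-0.6,0,0,0,0],[0,0,-0.6,0,0,0,0],[0,0,-0.5,0,0,0,0],[0,0,0,0,0,0,0]]
  ]
}}

```text
t: 12.48
ee_pos: [477.9, -305.8, 213.6]
orientation: [0.001, 0.756, 0.654, -0.001]
contact_force: [-5.2, -1.4, 7.2]
grip_width: -0.0
grasp_force: 3.7
```

>>> {"api": "apply_moves", "payload": {
  "moves": [
    [[0,0,-0.4,0,0,0,0],[0,0,-0.4,0,0,0,0],[0,0,-0.2,0,0,0,0],[0,0,0,0,0,0,0],[0,0,0,0,0,0,0]]
  ]
}}

```text
t: 13.1
ee_pos: [478.0, -305.9, 204.2]
orientation: [0.001, 0.756, 0.654, -0.001]
contact_force: [-5.3, -0.0, 8.9]
grip_width: -0.1
grasp_force: 4.3
```

```bash
python3 - <<'E'
from h import *
from bench import grab_frame
s,f=wrist("w5"); print(s["ee_pos"],s["contact_force"])
g=grab_frame("side"); 
a=cv2.resize(g["image"][110:200,210:330],None,fx=3.4,fy=3.4,interpolation=cv2.INTER_CUBIC)
w=cv2.resize(f["image"],(408,306)); cv2.imwrite("pics/fin.png",np.hstack([a[:306],w])[:,:,::-1]); 
E
```

```text
[ 478.04037302 -305.85319243  204.23592099] [-5.26073442 -0.02666479  8.8536046 ]
```

View pics/fin.png

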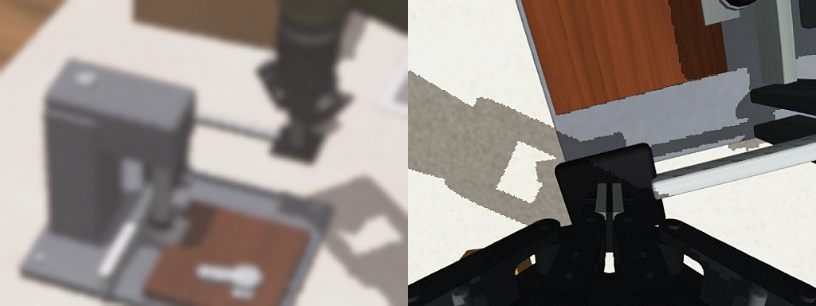

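The fingertips are on the pad, the lever is nearly level, and the force is 8.9 N as expected at mid travel. I'll go 2 mm lower so it's fully at the middle.

>>> {"api": "apply_moves", "payload": {
  "moves": [
    [[0,0,-0.2,0,0,0,0],[0,0,0,0,0,0,0],[0,0,0,0,0,0,0],[0,0,0,0,0,0,0]]
  ]
}}

```text
t: 13.7
ee_pos: [478.1, -305.9, 202.4]
orientation: [0.001, 0.756, 0.654, -0.001]
contact_force: [-5.1, 0.3, 9.5]
grip_width: 0.4
grasp_force: 4.5
```

```bash
python3 -c "
from bench import env
print(env.job_done())"
```

```text
the job is handed in; nothing more can be done
None
```

I pushed the stop on the grey box fully down, turned its head clockwise to the end stop with the button left up, then pressed the lever to mid travel (9.5 N) and handed the job in at about 13.7 s still holding it, with no loose items touched; no verdict came back.

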